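# Twist the crucible former out of a casting ring

### The arm

A 7-joint arm with a two-finger parallel gripper is mounted at the origin on the work surface. World frame = base frame: x ahead of the robot, y to its left, z up, the work surface at z = 0. Lengths are in m, angles in rad, forces in N, time in s.
With the tool pointing down it reaches from about 0.425 to 0.925 m from the base axis. Payload 6.8 kg.
Tool frame: the origin (TCP) lies on the front face of the gripper's body, between the roots of the fingers; the fingertips stand 73 mm ahead of it and the grasp point (between the pads) lies 54 mm ahead of it (env.nose_length is the distance from the TCP to the fingertips, in m); z points along the fingers, y is the line along which they close (so a half turn about z gives the same grasp; the last joint's range is limited). The gripper opens to 85 mm and grips with 20 to 120 N. Pads are 22 mm wide; open, the fingers measure 114 mm over their backs; the gripper's body (76 mm by 85 mm) begins 54 mm behind the grasp point. The pads swing forward as they close: fully open they stand 13 mm farther back than shut.
Start: joints at [-1.38, 0.477, 0.022, 1.555, -0.011, 1.109, -0.083], TCP at [0.199, 0.645, 0.304] pointing down, gripper open.
Joint ranges: [-2.96, 2.96], [-0.34, 2.1], [-1.41, 1.46], [0.24, 2.44], [-1.37, 4.51], [0.17, 1.92], [-2.96, 2.96]. Speed limits (rad/s): [2.39, 2.39, 3.14, 3.14, 3.14, 3.14, 3.14].

### API

Orientations are given as a unit quaternion [w, x, y, z].
In Python, from cell import env, kin, camera, calibration, job gives the robot as it stands. The module is installed in compiled form; this text tells all that it offers. Calls block until the motion is done:
- env.reach(position, orientation): joint-space move of the TCP to a pose.
- env.movel(position, velocity=0.15, rot=None, stop_force=None): straight line of the TCP; rot=None keeps the orientation; velocity is the mean speed in m/s. With stop_force (N) it stops when the force on the tool has changed by that much, and returns True; else False.
- env.goto_joints(angles): joint-space move.
- env.grip(opening, f_grip=None): finger opening in m; f_grip is the grip in N (None keeps the last); returns when the fingers have stopped.
- env.dwell(seconds).
- kin.inverse_kinematics(position, orientation): joint angles nearest the present ones, or None.
- env.get_state(): the state.
- camera(name): name is "side" or "top" or "wrist"; returns (picture, depth): 384x512x3 uint8, blue, green, red; 384x512 float32, m along the optical axis (not along the pixel's ray), 0 where there is no reading.
- calibration(name): a dict with "fx", "fy", "cx", "cy" (pixels), "k1" (the pictures are not rectified: a ray, as slopes to the right and down, at radius r is drawn at 1 + k1 r^2 times it, then the intrinsics apply), "rvec" (rotation vector, rad) and "tvec" (3), from world to camera coordinates, as OpenCV has them. Camera axes: x right, y down, z forward; pixel columns grow to the right and rows downward; lengths in m; the calibration is good to about 2 mm. A picture is of the moment at which its call begins: read the wrist's pose just before it. calibration takes no time and is no camera call; for the wrist camera it gives the pose at the moment of the call.
A pose or a line that the arm cannot do raises env.PlanningError and nothing moves.
- job.job_done(): hands the job in; it is judged then, once.
The state is a dict: "time": time; "qpos": joint angles; "joint_velocities": joint speeds; "joint_torque": joint torques, N m; "tcp_pos": TCP position; "orientation": TCP orientation; "force": force on the tool from outside, world axes, zero at the start; "torque": the same for the moment, N m; "opening": finger opening in m; "gripper_force": force on a finger pad.
Only numpy, scipy, OpenCV 4.12 (cv2) and the standard library are available. Lean on these libraries where they do the work, as an engineer would, in place of code of your own. Each camera call takes 0.05 s, during which the arm holds its last target. There are 200 camera calls.

### The job

The black rubber crucible former is stuck tight in the mouth of the casting ring held in the bench vice. Twist it free while you pull (to and fro under a light pull does it; a straight pull only drags the ring up through the jaws, which must not happen), then lay it inside the case tray beside the stone cast, without letting it fall from above the tray. Leave the cast, the larger ring and the spatula where they are.

Things in the scene. Friction and masses are not known exactly. Their poses are not given: they have to be found in the camera images.
- vice: Small dark-grey bench vice bolted to the bench, 190 mm long and 96 mm wide with its handle, jaws 70 mm high. Origin on the bench, straight under the casting ring's axis; x runs along the vice away from its screw and tommy bar, z up. The tommy bar lies 99 mm from the ring's axis on the -x side, 46 mm high. It does not move.
- casting_ring (a joint): How far the casting ring has been dragged up in the jaws, in m: 0 seated, grows upwards, stops at 0.03. It takes about 16 N upwards to start it and it stays where it is left; it cannot turn or move sideways.
- ring_mouth (a point): Centre of the top edge of the casting ring: upright, steel, 44 mm across, 55 mm high, filled with white investment, its lower 28 mm in the jaws, top edge 97 mm above the bench. Its lining grips the former's collar with dry friction, about 50 N against any slide (0.9 N m to turn), until the collar has risen 17 mm. Friction acts along the slide, so turning while raising leaves little upward pull.
- former: Black rubber crucible former, rigid, 45 g, round about its z axis: a ribbed rim 48 mm across and 13 mm thick, the place to grip, rests on the ring's top edge; under it a collar 34 mm across and 19 mm long sits tight in the ring's mouth; below that a cone 9 mm long ends in a 9 mm tip, 28 mm below the rim. Origin at the centre of the rim's underside, z up through the rim (top face at z = +13 mm).
- rim_edge (a point): A point on the former's rim, 22 mm from its axis along its x axis, 6.5 mm above the rim's underside; shows how far the former has turned. Nothing marks it. Turning the former by 0.35 rad or more, either way, for each mm of rise keeps the pull well below what moves the ring.
- tray: White plastic case tray, open on top, 150 mm (x) by 220 mm (y) and 40 mm high, walls and floor 4 mm, fixed to the bench. Origin at the centre of its underside, z up. The cast stands in its +y half; the -y half is empty.
- cast: Buff stone dental cast with an arch of teeth, 60 by 62 by 30 mm, 160 g, loose in the tray with its centre 52 to 64 mm from the tray's centre on the +y side. Origin at the centre of its underside.
- big_ring: Loose larger casting ring standing on the bench with its funnel open, 66 mm across and 55 mm high, 450 g. Bystander. Origin at the centre of its underside.
- spatula: Loose plaster spatula, 190 mm long, lying on the bench beyond the work. Bystander. Origin at the middle of its underside.
Not all that is in view belongs to the job. Of the things shaped like the vice, the grey one is meant.

How it is judged:
On the way, in this order (a step that is already met when the one before it is completed fails the run):
1. The former has been turned some 8 degrees from where it was (a point of its rim is 3 mm from where it started) while its rim is still within 2.5 mm of the ring's edge (distance of rim_edge from where it was at the start of the episode above 0.003 m and z of former in the frame of ring_mouth below 0.0025 m).
2. The former is right out of the ring: its rim is more than 30 mm above the ring's edge (z of former in the frame of ring_mouth above 0.03 m), for 0.1 s.
At the end, for the whole second after the job is handed in: The former lies at rest inside the tray, down in it (the centre of its rim's underside less than 36 mm above the bench and within the tray's walls), not on top of the cast, and the casting ring is still seated in the vice, less than 3 mm up from where it was (x of former in the frame of tray between -0.071 and 0.071 m and y of former in the frame of tray between -0.106 and 0.106 m and z of former in the frame of tray below 0.036 m and linear speed of former below 0.02 m/s and value of joint casting_ring below 0.003 m); the robot touches nothing.
It fails at once if The casting ring is dragged up 3 mm or more in the vice jaws (value of joint casting_ring above 0.003 m).
It fails at once if The former is let go of in the air: clear of the ring and with its rim more than 75 mm above the bench (contact force between the fingers and former below 0.05 N and height (world z) of former above 0.075 m and distance between former and ring_mouth above 0.035 m).
It fails at once if The cast is shifted more than 20 mm (distance of cast from where it was at the start of the episode above 0.02 m).
It fails at once if The larger ring or the spatula is shifted more than 30 mm (distance of any of big_ring, spatula from where it was at the start of the episode above 0.03 m).
It also fails if it takes over 58 s, if anything falls off the work surface, if the arm or the gripper's body presses on something with over 40 N, if the wrist force passes 120 N, or if a joint passes its speed limit or range.

## Working session

There is one attempt and no reset: what is moved stays moved. The work goes in short steps, each a Python script; the robot and the scene stay as the last script left them, time stands still between calls to the robot, and variables do not carry over. Pictures are saved under pics/ and viewed, at most 10 in all, crops included, and the job is handed in when it is done.

```bash
mkdir -p pics; cat > h.py <<'E'
import numpy as np, cv2
from cell import env, kin, camera, calibration, job
from scipy.spatial.transform import Rotation as R
def cloud(n):
    c=calibration(n); im,d=camera(n)
    K=np.array([[c['fx'],0,c['cx']],[0,c['fy'],c['cy']],[0,0,1.]])
    v,u=np.mgrid[0:384,0:512]
    p=cv2.undistortPoints(np.stack([u,v],-1).reshape(-1,1,2).astype(float),K,np.array([c['k1'],0,0,0.])).reshape(384,512,2)
    P=np.dstack([p*d[...,None],d])
    Rm=cv2.Rodrigues(np.array(c['rvec'],float))[0]
    W=(P-np.array(c['tvec']).reshape(3))@Rm
    W[d==0]=np.nan
    return im,W
def down(yaw): # tool z down, y axis direction rotated by yaw
    q=(R.from_euler('z',yaw)*R.from_euler('x',np.pi)).as_quat(); return [q[3],q[0],q[1],q[2]]
E
python3 - <<'E'
from h import *
for n in('top','side'):
    im,W=cloud(n); np.save(n+'.npy',W); cv2.imwrite(f'pics/{n}.png',im)
s=env.get_state(); print(s['time'],s['orientation'],s['force'])
E
```

```text
0.1 [-5.95020893e-05  1.48826849e-01  9.88862943e-01 -8.03118384e-04] [-0.08338452  0.48995132  0.05377187]
```

View pics/top.png

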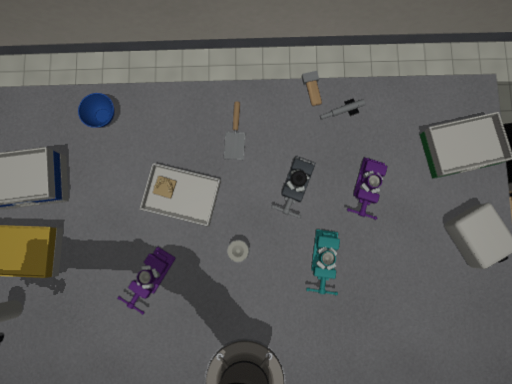

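View pics/side.png

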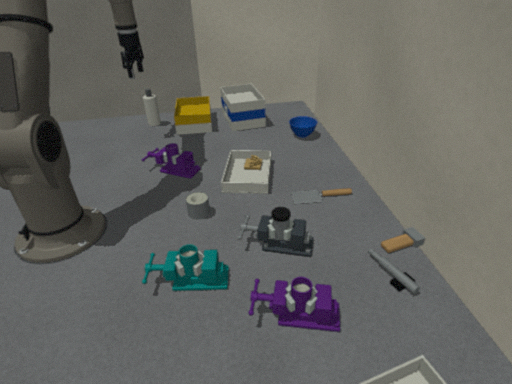

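The top view shows these candidates: grey vice with a black former at (298,178), purple vices at (372,182) and (147,277), and a teal vice at (327,258). I choose the grey one. The tray with the cast is at (180,194), with the cast at (165,187). The big ring is at (237,250) and the spatula at (235,130). I'll check the choice in a crop and measure positions.

```bash
python3 - <<'E'
from h import *
W=np.load('top.npy'); im=cv2.imread('pics/top.png'); S=np.load('side.npy')
cv2.imwrite('pics/crop.png',cv2.resize(im[120:270,130:340],None,fx=3.5,fy=3.5,interpolation=cv2.INTER_CUBIC))
def reg(W,u0,u1,v0,v1,z0,z1):
    p=W[v0:v1,u0:u1].reshape(-1,3); p=p[(p[:,2]>z0)&(p[:,2]<z1)]; return p
for nm,W_,a in (('former',W,(270,325,150,215,.095,.125)),('vice',W,(270,325,150,218,.03,.08)),('bar',W,(270,302,195,218,.03,.06)),('formerS',S,(265,295,200,235,.099,.125)),('tray rim',W,(135,225,155,232,.034,.046)),('cast',W,(150,180,170,202,.015,.034)),('big',W,(220,255,235,268,.045,.07)),('spat',W,(220,250,95,165,.006,.04))):
    p=reg(W_,*a); r=cv2.minAreaRect(p[:,:2].astype(np.float32)); print(nm,len(p),p.mean(0).round(4),np.round(r[0],4),np.round(r[1],3),round(r[2],1),'zmax',p[:,2].max().round(3))
print(W[178,298],W[194,190])
E
```

```text
former 213 [ 0.5948 -0.1725  0.1107] [ 0.5949 -0.1725] [0.046 0.046] 45.1 zmax 0.118
vice 742 [ 0.5779 -0.165   0.0637] [ 0.5833 -0.1593] [0.094 0.18 ] 73.2 zmax 0.078
bar 190 [ 0.518  -0.1403  0.0505] [ 0.5208 -0.1426] [0.094 0.05 ] 66.6 zmax 0.06
formerS 236 [ 0.5966 -0.1771  0.1092] [ 0.5981 -0.1738] [0.048 0.045] 77.8 zmax 0.113
tray rim 374 [0.5692 0.1974 0.0395] [0.566  0.1931] [0.221 0.151] 75.1 zmax 0.046
cast 341 [0.5957 0.2487 0.0216] [0.6085 0.2513] [0.08  0.091] 75.3 zmax 0.034
big 350 [0.3865 0.0133 0.0535] [0.3857 0.0126] [0.063 0.063] 88.6 zmax 0.062
spat 310 [0.784  0.0198 0.0128] [0.7809 0.0223] [0.089 0.232] 88.1 zmax 0.026
[nan nan nan] [0.57010705 0.16536518 0.00547558]
```

View pics/crop.png

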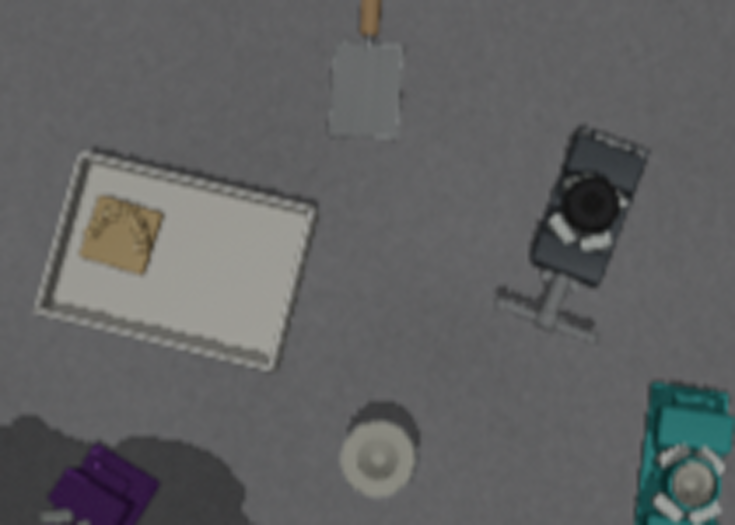

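The crop confirms the black rim in the grey vice: crop (590,203), full image (298,178). It sits at about (0.595, -0.173). Next I go above it for a close look.

```bash
python3 - <<'E'
from h import *
for y in np.arange(-3.0,3.1,.5):
    q=kin.inverse_kinematics([.595,-.173,.165],down(y)); print(round(y,2),None if q is None else np.round(q,2))
p=[.595,-.173,.30]
qs=[(abs(q[6]),y) for y in np.arange(-3,3.1,.25) if (q:=kin.inverse_kinematics(p,down(y))) is not None]
y0=min(qs)[1]; print('yaw',y0)
env.reach(p,down(y0))
s=env.get_state(); print(s['time'],s['tcp_pos'],np.round(s['qpos'],3),s['force'])
im,W=cloud('wrist'); np.save('w1.npy',W); cv2.imwrite('pics/w1.png',im)
p=W.reshape(-1,3); p=p[np.hypot(p[:,0]-.595,p[:,1]+.173)<.09]
for a,b in((.07,.076),(.076,.082),(.082,.09),(.09,.1),(.1,.106),(.106,.114),(.114,.15)):
    k=p[(p[:,2]>a)&(p[:,2]<b)]
    if len(k)>3: print(a,b,len(k),k.mean(0).round(4),np.round(cv2.minEnclosingCircle(k[:,:2].astype(np.float32)),4) if 0 else cv2.minEnclosingCircle(k[:,:2].astype(np.float32)))
E
```

```text
-3.0 [-0.15  0.58  0.46  1.83 -0.34  0.81  2.19]
-2.5 [-0.12  0.58  0.41  1.83 -0.31  0.8   2.66]
-2.0 [ 0.96  0.89 -1.19  1.75  0.9   1.16  2.2 ]
-1.5 [-0.58  0.99  1.26  1.86 -1.06  1.16 -2.  ]
-1.0 [-0.58  0.99  1.26  1.86 -1.06  1.16 -1.5 ]
-0.5 [-0.51  0.83  1.06  1.85 -0.86  1.   -1.15]
0.0 [-0.49  0.8   1.01  1.85 -0.83  0.98 -0.68]
0.5 [-0.47  0.78  0.98  1.85 -0.79  0.96 -0.2 ]
1.0 [-0.46  0.76  0.95  1.85 -0.76  0.94  0.27]
1.5 [-0.44  0.75  0.92  1.85 -0.74  0.93  0.75]
2.0 [-0.44  0.75  0.92  1.85 -0.74  0.93  1.25]
2.5 [-0.3   0.64  0.68  1.84 -0.53  0.85  1.57]
3.0 [-0.19  0.6   0.51  1.83 -0.39  0.81  1.95]
yaw 1.0
3.2833 [ 0.59535693 -0.17205194  0.29983652] [-0.518  0.58   1.024  1.744 -0.543  1.132  0.105] [ 0.04451274 -0.68104974 -0.61745038]
0.07 0.076 756 [ 0.6073 -0.172   0.0705] ((0.602077066898346, -0.17252305150032043), 0.06165098771452904)
0.076 0.082 25 [ 0.6077 -0.1566  0.0784] ((0.6068580150604248, -0.15957441926002502), 0.01351887732744217)
0.082 0.09 7 [ 0.6107 -0.1575  0.0828] ((0.6101547479629517, -0.15855957567691803), 0.008506475016474724)
0.09 0.1 24 [ 0.6067 -0.1555  0.0989] ((0.6007034778594971, -0.1683036983013153), 0.023333638906478882)
0.1 0.106 65 [ 0.6088 -0.1573  0.1031] ((0.6007992029190063, -0.1689988374710083), 0.02348220907151699)
0.106 0.114 2568 [ 0.5985 -0.1729  0.1095] ((0.5979657173156738, -0.17395202815532684), 0.024590004235506058)
```

View pics/w1.png

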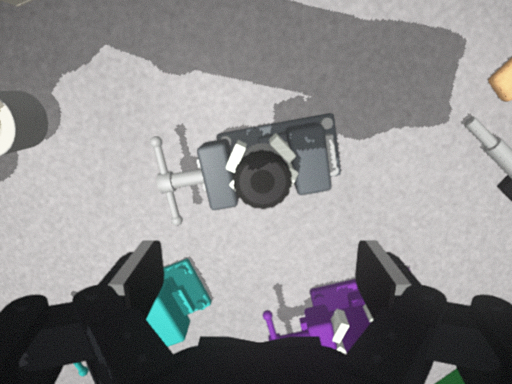

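The wrist view shows the rim at (263,180), with nothing but the vice jaws and V-blocks below it. The free axis estimate is about (0.597,-0.1735). I'll descend and close gently to centre the grip by force, at two yaws.

```bash
python3 - <<'E'
from h import *
x,y=.597,-.1735
def st(m):
    s=env.get_state(); ydir=R.from_quat(np.roll(s['orientation'],-1)).apply([0,1,0])
    print(m,round(s['time'],2),s['tcp_pos'].round(4) if hasattr(s['tcp_pos'],'round') else s['tcp_pos'],'F',np.round(s['force'],2),'along',round(float(np.dot(s['force'],ydir)),2),'ydir',ydir.round(2),'T',np.round(s['torque'],2),'op',round(s['opening'],4),round(s['gripper_force'],1),flush=True)
st('a')
for yaw in(-.2,1.37):
    env.reach([x,y,.20 if yaw<0 else .18],down(yaw))
    print(env.movel([x,y,.156],velocity=.05,stop_force=8)); st('down')
    env.grip(.03,20); st('g20')
    if yaw<0:
        env.grip(.07); env.movel([x,y,.18],velocity=.08)
E
```

```text
a 3.33 [ 0.5953 -0.1722  0.2999] F [0.78 0.09 0.42] along 0.61 ydir [ 0.84 -0.54 -0.  ] T [-0.    0.02 -0.05] op 0.0851 0.0
False
down 5.25 [ 0.5971 -0.1736  0.1563] F [ 0.25 -0.64  0.22] along 0.58 ydir [-0.2  -0.98  0.  ] T [-0.02 -0.01 -0.01] op 0.0853 0.0
g20 5.68 [ 0.5972 -0.1732  0.1563] F [-0.19  2.99  4.24] along -2.9 ydir [-0.2  -0.98 -0.  ] T [0.37 0.19 0.  ] op 0.0474 20.4
False
down 8.32 [ 0.597  -0.1736  0.1559] F [ 0.29 -0.71  0.68] along 0.42 ydir [ 0.98 -0.2  -0.  ] T [-0.02  0.03 -0.05] op 0.0701 0.0
g20 8.64 [ 0.5973 -0.1736  0.1565] F [ 0.61 -0.31  2.69] along 0.67 ydir [ 0.98 -0.2   0.  ] T [-0.   -0.06 -0.04] op 0.0469 20.7
```

```bash
cat >> h.py <<'E'
def st(m):
    s=env.get_state(); q=R.from_quat(np.roll(s['orientation'],-1)); yd=q.apply([0,1,0])
    print(m,round(s['time'],2),np.round(s['tcp_pos'],4),'yaw',round(float(np.arctan2(yd[0],-yd[1])),3),'F',np.round(s['force'],2),'T',np.round(s['torque'],2),'op',round(s['opening'],4),round(s['gripper_force'],1),flush=True)
E
python3 - <<'E'
from h import *
x,y=.597,-.1732
env.grip(.03,120); st('g120')
env.movel([x,y,.1566],velocity=.0003,rot=down(1.20)); st('t1')
env.movel([x,y,.1568],velocity=.0003,rot=down(0.90)); st('t2')
E
```

```text
g120 8.86 [ 0.5973 -0.1737  0.157 ] yaw 1.37 F [-2.6   0.91  6.44] T [ 0.18  0.4  -0.01] op 0.0447 121.0
t1 9.23 [ 0.5971 -0.1734  0.1571] yaw 1.201 F [-1.28  1.02  5.74] T [ 0.15  0.22 -0.36] op 0.045 122.6
t2 9.68 [ 0.5972 -0.1734  0.1571] yaw 0.902 F [-0.3   0.53  4.3 ] T [ 0.03  0.06 -0.15] op 0.045 122.6
```

```bash
cat > sw.py <<'E'
from h import *
import sys
x,y=.597,-.1732
def swing(z,yaw,d,n):
    """n segments of .4 rad with .7 mm rise, direction d, after a small free turn"""
    yaw+=.2*d; env.movel([x,y,z+1e-4],velocity=.0003,rot=down(yaw))
    for i in range(n):
        yaw+=.4*d; z+=.0007
        env.movel([x,y,z],velocity=.0015,rot=down(yaw)); s=env.get_state()
        print(round(s['time'],2),round(yaw,2),round(z,4),np.round(s['tcp_pos'],4),np.round(s['force'],1),round(float(s['torque'][2]),2),round(s['opening'],4),flush=True)
        if s['force'][2]<-9: print('STOP'); sys.exit()
    return z,yaw
E
python3 - <<'E'
from sw import *
z,yaw=swing(.157,.9,-1,3)
z,yaw=swing(z,yaw,1,3)
st('end'); print(z,yaw)
im,W=cloud('wrist'); cv2.imwrite('pics/w2.png',im)
im,W=cloud('side'); cv2.imwrite('pics/s2.png',cv2.resize(im[180:270,220:340],None,fx=5,fy=5,interpolation=cv2.INTER_CUBIC))
E
```

```text
10.58 0.3 0.1577 [ 0.597  -0.1731  0.1573] [ 2.1 -0.9 -2.9] 0.08 0.0446
11.13 -0.1 0.1584 [ 0.5969 -0.173   0.158 ] [ 2.  -2.1 -4.9] -0.02 0.0447
11.68 -0.5 0.1591 [ 0.5969 -0.1728  0.1588] [ 2.1 -0.2 -4.1] -0.14 0.0447
12.58 0.1 0.1598 [ 0.5967 -0.1732  0.1596] [ 0.7 -0.6 -7.4] -0.02 0.0446
13.13 0.5 0.1605 [ 0.5969 -0.1732  0.1604] [ 1.6 -0.9 -7.8] -0.08 0.0446
13.68 0.9 0.1612 [ 0.5969 -0.1734  0.1612] [ 0.7 -0.6 -6.7] 0.25 0.0446
end 13.68 [ 0.5969 -0.1734  0.1612] yaw 0.897 F [ 0.69 -0.55 -6.69] T [-0.15 -0.13  0.25] op 0.0446 123.6
0.16120000000000004 0.8999999999999999
```

View pics/s2.png

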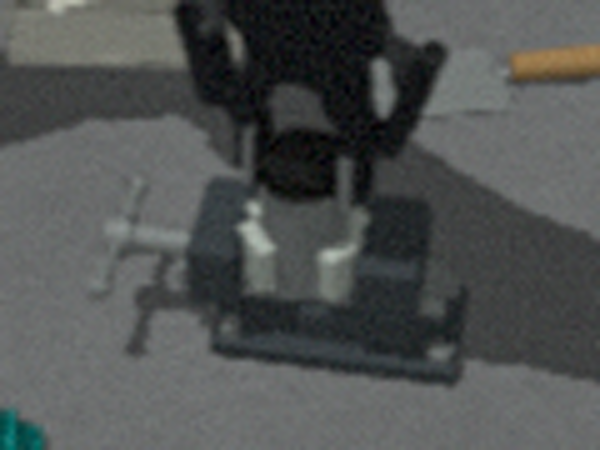

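```bash
python3 - <<'E'
from sw import *
z,yaw=swing(.1612,.9,-1,3)
z,yaw=swing(z,yaw,1,5)
st('end'); print(z,yaw)
S0=np.load('side.npy'); im,W=cloud('side')
cv2.imwrite('pics/s3.png',im)
p0=S0[200:235,265:295]; 
for u in (276,279,282,285):
    print(u,'before',np.round(S0[206:238:3,u,2]*1e3),'now',np.round(W[206:238:3,u,2]*1e3))
E
```

```text
14.68 0.3 0.1619 [ 0.597  -0.1733  0.1621] [-1.  -0.4 -0.9] -0.09 0.0447
15.23 -0.1 0.1626 [ 0.597  -0.1731  0.1625] [ 0.8  0.7 -1.7] -0.04 0.0449
15.78 -0.5 0.1633 [ 0.597  -0.173   0.1631] [-0.2  0.4 -3.7] -0.2 0.0449
16.68 0.1 0.164 [ 0.5968 -0.1731  0.1638] [-1.5 -0.5 -6. ] 0.28 0.0445
17.23 0.5 0.1647 [ 0.597  -0.1732  0.1645] [ 0.8 -0.7 -8. ] 0.04 0.0446
17.78 0.9 0.1654 [ 0.597  -0.1735  0.1654] [ 0.9 -0.8 -7.8] 0.06 0.0445
18.33 1.3 0.1661 [ 0.5972 -0.1735  0.1662] [ 1.9 -1.3 -8.2] 0.07 0.0446
18.88 1.7 0.1668 [ 0.5973 -0.1733  0.167 ] [ 2.6 -1.9 -7. ] 0.05 0.0446
end 18.88 [ 0.5973 -0.1733  0.167 ] yaw 1.697 F [ 2.61 -1.9  -7.  ] T [-0.26 -0.7   0.05] op 0.0446 123.8
0.16680000000000006 1.6999999999999997
276 before [  1. 111. 112. 110. 108.  96.  86.  78.  63.  57.  45.] now [120. 121. 122. 118. 102.  96.  84.  76.  65.  56.  45.]
279 before [  1. 111. 112. 111. 108.  98.  88.  79.  69.  59.  47.] now [121. 121. 119. 118. 107.  97.  89.  77.  68.  59.  49.]
282 before [  0. 110. 112. 112. 107. 100.  89.  78.  67.  57.  49.] now [121. 121. 121. 118. 109.  98.  89.  78.  69.  60.  49.]
285 before [  3. 111. 111. 112. 107.  96.  85.  75.  70.  65.  56.] now [120. 119. 122. 117. 101.  97.  86.  76.  71.  65.  55.]
```

Rim top has risen about 10 mm (111 → 121 mm), matching the hand, with a pull of 8 N or less. I continue.

```bash
python3 - <<'E'
from sw import *
z,yaw=swing(.1668,1.7,-1,5)
z,yaw=swing(z,yaw,1,5)
z,yaw=swing(z,yaw,-1,3)
env.dwell(.1);st('end'); print(z,yaw)
im,W=cloud('side')
cv2.imwrite('pics/s4.png',cv2.resize(im[180:270,220:340],None,fx=5,fy=5,interpolation=cv2.INTER_CUBIC))
E
```

```text
19.83 1.1 0.1675 [ 0.597  -0.1734  0.1677] [ 0.5 -1.7 -1.2] -0.34 0.0447
20.38 0.7 0.1682 [ 0.597  -0.1733  0.1682] [ 0.9 -1.3 -2.4] -0.1 0.0445
20.93 0.3 0.1689 [ 0.5969 -0.1731  0.1688] [ 1.7 -0.7 -2.6] -0.35 0.0446
21.48 -0.1 0.1696 [ 0.597  -0.1731  0.1694] [ 1.4 -1.2 -4.1] -0.32 0.0447
22.03 -0.5 0.1703 [ 0.5968 -0.1728  0.1701] [ 1.   1.2 -2.8] -0.52 0.0445
22.93 0.1 0.171 [ 0.5967 -0.1732  0.1709] [ 0.7 -0.9 -4.2] 0.04 0.0447
23.48 0.5 0.1717 [ 0.5969 -0.1733  0.1717] [ 1.6 -1.5 -5.5] -0.08 0.0444
24.03 0.9 0.1724 [ 0.5971 -0.1735  0.1726] [ 1.4 -1.7 -3.4] 0.21 0.0446
24.58 1.3 0.1731 [ 0.5972 -0.1739  0.1738] [-0.1 -1.   2.8] 0.04 0.0447
25.13 1.7 0.1738 [ 0.5969 -0.1733  0.174 ] [ 0.3 -0.5  3. ] -0.03 0.0452
26.03 1.1 0.1745 [ 0.5969 -0.173   0.1742] [-0.6  0.3 -0.5] -0.02 0.0447
26.58 0.7 0.1752 [ 0.5969 -0.1732  0.175 ] [ 0.6  0.3 -0.4] 0.0 0.0448
27.13 0.3 0.1759 [ 0.597  -0.1733  0.1759] [ 0.5 -0.6  0.5] -0.06 0.0446
end 27.23 [ 0.597  -0.1733  0.176 ] yaw 0.302 F [ 0.03  0.62 -0.15] T [ 0.07 -0.05  0.04] op 0.0452 124.7
0.17590000000000008 0.30000000000000004
```

View pics/s4.png

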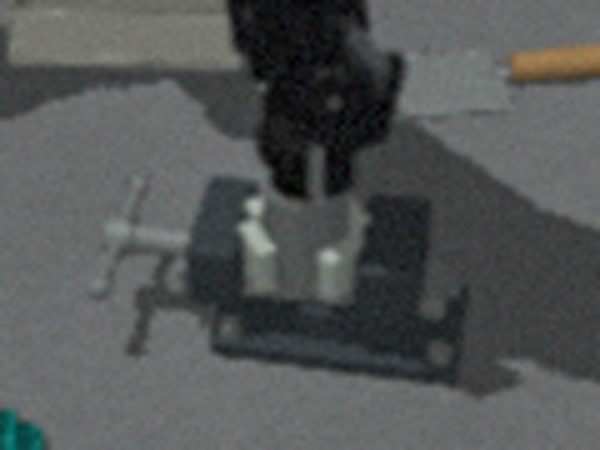

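Force has gone to zero, so the collar is free, and the ring is still seated (edge unchanged at row 200). I lift and go over the tray.

```bash
python3 - <<'E'
from h import *
env.movel([.597,-.1732,.25],velocity=.06,stop_force=8); st('up'); env.dwell(.15)
c=np.array([.566,.193]); a=np.radians(75.1); yd=np.array([np.cos(a),np.sin(a)]); t=c-.052*yd; print(t)
try: env.movel([*t,.25],velocity=.15,rot=down(1.31))
except env.PlanningError as e:
    print(e); env.reach([*t,.25],down(1.31))
st('over')
im,W=cloud('top'); cv2.imwrite('pics/t5.png',cv2.resize(im[120:270,130:340],None,fx=3.5,fy=3.5))
im,W=cloud('wrist'); cv2.imwrite('pics/w5.png',im)
E
```

```text
up 28.67 [ 0.5968 -0.1731  0.2496] yaw 0.3 F [ 0.31 -0.16 -0.43] T [ 0.02 -0.07  0.04] op 0.0447 124.7
[0.55262909 0.14274844]
over 31.09 [0.5527 0.1419 0.2501] yaw 1.309 F [ 0.53 -0.12  0.5 ] T [0.02 0.06 0.06] op 0.0445 124.7
```

View pics/w5.png

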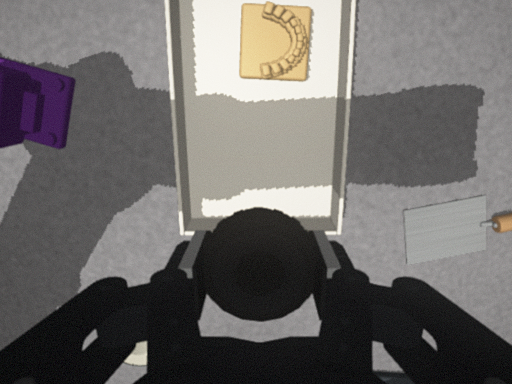

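The wrist view shows the former held upright (258,262), aligned with the tray, with the cast well away at (275,42). I lower to contact and release.

```bash
python3 - <<'E'
from h import *
p=env.get_state()['tcp_pos']
env.movel([p[0],p[1],.115],velocity=.1); st('low')
print(env.movel([p[0],p[1],.086],velocity=.02,stop_force=4)); st('contact')
env.grip(.055,20); env.dwell(.3); st('rel')
env.grip(.075); env.dwell(.3)
z=env.get_state()['tcp_pos'][2]
env.movel([p[0],p[1],z+.06],velocity=.04); env.movel([p[0],p[1],.28],velocity=.12); env.dwell(.3); st('up')
im,W=cloud('wrist'); cv2.imwrite('pics/w6.png',im)
im,W=cloud('side'); cv2.imwrite('pics/s6.png',cv2.resize(im[130:270,200:340],None,fx=4,fy=4))
a=cv2.imread('pics/w6.png'); b=cv2.imread('pics/s6.png'); b=cv2.resize(b,(384,384)); cv2.imwrite('pics/f.png',cv2.resize(np.hstack([a,b]),(798,342)))
E
```

```text
low 32.69 [0.5531 0.1423 0.1156] yaw 1.31 F [-0.25 -0.38 -1.15] T [-0.02  0.01  0.04] op 0.0447 124.7
True
contact 33.75 [0.5527 0.1421 0.092 ] yaw 1.31 F [-1.18 -0.92  4.8 ] T [0.02 0.13 0.03] op 0.0452 125.8
rel 34.32 [0.5521 0.1422 0.0914] yaw 1.31 F [ 0.08  0.35 -0.17] T [0.01 0.03 0.01] op 0.0551 0.0
up 38.12 [0.5526 0.1421 0.2797] yaw 1.31 F [ 0.37  1.28 -0.09] T [-0.02 -0.01 -0.03] op 0.0752 0.0
```

View pics/f.png

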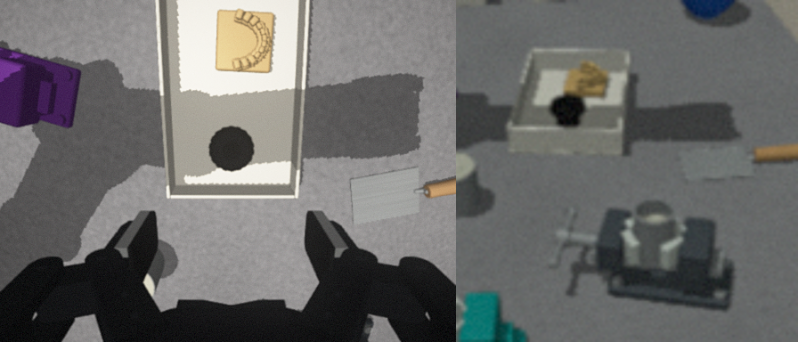

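The former is in the tray's empty half at (231,148). It may be standing on its tip, so I check its height before handing in.

```bash
python3 - <<'E'
from h import *
for i in range(2):
    im,W=cloud('wrist'); p=W.reshape(-1,3); m=(im.max(-1)<70).reshape(-1)&(np.hypot(p[:,0]-.553,p[:,1]-.142)<.05)&(p[:,2]>.008)&(p[:,2]<.09)
    k=p[m]; print(len(k),k.mean(0).round(4),np.percentile(k[:,2],[5,50,95]).round(4)); 
    A=np.c_[k[:,:2]-k[:,:2].mean(0),np.ones(len(k))]; print(np.linalg.lstsq(A,k[:,2],rcond=None)[0].round(3)); env.dwell(.5)
E
```

```text
1884 [0.5533 0.1436 0.0446] [0.0431 0.0447 0.046 ]
[-0.001 -0.016  0.045]
1874 [0.5533 0.1437 0.0446] [0.0431 0.0447 0.0459]
[-0.001 -0.016  0.045]
```

```bash
python3 -c "
from h import *
print(job.job_done())"
```

```text
the job is handed in; nothing more can be done
None
```

I twisted the former free and set it down in the empty half of the tray, where it stands upright on its tip at rest with its rim's underside about 32 mm above the bench. The casting ring looked still seated in the vice, and the job is handed in at about 39 s (verdict not shown).

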